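# Pack the rollers and clip the sealed case shut

## Task

Take the caliper off the open parts case and lay it flat on the bench clear of the case, then put every steel roller in the case, each down in a compartment of its own. Shut the clear lid and snap its four clips down over the rim in opposite-corner order, so that the seal seats evenly: one clip, then the one diagonally opposite, then the other two. Leave the other things on the bench where they are.

Things in the scene. Friction and masses are not known exactly. Their poses are not given: they have to be found in the camera images.
- case: shallow grey tray fixed to the bench, 134 (x) by 194 (y) mm over the rim, 22 mm high. Origin: centre of its underside, z up; -x is its front, +x the hinge side, +y its left end. Floor 3 mm thick. 2 x 3 compartments of 56 x 56 mm, centred at x = -30, +30 and y = -60, 0, +60 mm; dividers 4 mm thick, tops 15 mm above the bench. The open lid stands behind it
- lid (a joint): angle of the clear lid: 0 = shut, 2.1 = fully open, leaning back behind the tray; turns about a line along the case's y through case-frame (70, 0, 22) mm. Stays where it is left: 1 to 5 N at its free edge moves it. 26 mm deep, so its top is 48 mm above the bench when shut. Push it over from behind at the free edge, then press it down from above; no catch until clipped
- lid_edge (a point): middle of the lid's free edge on its outer (top) face: 136 mm from the hinge line along the lid and 26 mm to its outer side; at case-frame (-66, 0, 48) mm when shut
- clip_fl (a joint): angle of the black clip on the clear lid's left end near the front, 40 mm wide along the lid's edge, 29 mm long. 0 = open, standing out 13 degrees above level (lid shut); 1.80 = snapped, hanging down, hooked under the rim. Hinge line along the case's x through case-frame (-36, 100, 36) mm with the lid shut; 5 N down at its pad (10 N nearer the hinge) moves it; past 0.85 rad (1.1 is safe) an over-centre spring snaps it on, before that it springs back
- clip_fl_pad (a point): point on the outer face of clip_fl, middle of its width, 20 mm from its hinge: the place to press; moves with lid and clip. A fixed grey housing over the hinge (53 mm above the bench, lid shut) reaches 8 mm out past the hinge line, keep outside it
- clip_fr (a joint): angle of the black clip on the clear lid's right end near the front, 40 mm wide along the lid's edge, 29 mm long. 0 = open, standing out 13 degrees above level (lid shut); 1.80 = snapped, hanging down, hooked under the rim. Hinge line along the case's x through case-frame (-36, -100, 36) mm with the lid shut; same spring as clip_fl
- clip_fr_pad (a point): point on the outer face of clip_fr, middle of its width, 20 mm from its hinge: the place to press; moves with lid and clip. A fixed grey housing over the hinge (53 mm above the bench, lid shut) reaches 8 mm out past the hinge line, keep outside it
- clip_rl (a joint): angle of the black clip on the clear lid's left end near the back, 40 mm wide along the lid's edge, 29 mm long. 0 = open, standing out 13 degrees above level (lid shut); 1.80 = snapped, hanging down, hooked under the rim. Hinge line along the case's x through case-frame (36, 100, 36) mm with the lid shut; same spring as clip_fl
- clip_rl_pad (a point): point on the outer face of clip_rl, middle of its width, 20 mm from its hinge: the place to press; moves with lid and clip. A fixed grey housing over the hinge (53 mm above the bench, lid shut) reaches 8 mm out past the hinge line, keep outside it
- clip_rr (a joint): angle of the black clip on the clear lid's right end near the back, 40 mm wide along the lid's edge, 29 mm long. 0 = open, standing out 13 degrees above level (lid shut); 1.80 = snapped, hanging down, hooked under the rim. Hinge line along the case's x through case-frame (36, -100, 36) mm with the lid shut; same spring as clip_fl
- clip_rr_pad (a point): point on the outer face of clip_rr, middle of its width, 20 mm from its hinge: the place to press; moves with lid and clip. A fixed grey housing over the hinge (53 mm above the bench, lid shut) reaches 8 mm out past the hinge line, keep outside it
- roller_1: plain steel roller (black oxide), 33 mm diameter, 38 mm long, 0.22 kg, standing on end on the bench at the start; origin: centre of the end face it stands on, z along its axis. None if absent in this run
- roller_1_mid (a point): middle of roller_1, on its axis, 19 mm from either end
- roller_2: plain steel roller (bright), 33 mm diameter, 38 mm long, 0.22 kg, standing on end on the bench at the start; origin: centre of the end face it stands on, z along its axis. None if absent in this run
- roller_2_mid (a point): middle of roller_2, on its axis, 19 mm from either end
- roller_3: plain steel roller (black oxide), 33 mm diameter, 38 mm long, 0.22 kg, standing on end on the bench at the start; origin: centre of the end face it stands on, z along its axis. None if absent in this run
- roller_3_mid (a point): middle of roller_3, on its axis, 19 mm from either end
- roller_4: plain steel roller (bright), 33 mm diameter, 38 mm long, 0.22 kg, standing on end on the bench at the start; origin: centre of the end face it stands on, z along its axis. None if absent in this run
- roller_4_mid (a point): middle of roller_4, on its axis, 19 mm from either end
- roller_5: plain steel roller (black oxide), 33 mm diameter, 38 mm long, 0.22 kg, standing on end on the bench at the start; origin: centre of the end face it stands on, z along its axis. None if absent in this run
- roller_5_mid (a point): middle of roller_5, on its axis, 19 mm from either end
- caliper: digital caliper, 69 x 230 x 15 mm, 0.17 kg, lying display up on the tray's two end rims, along the case's y. Origin: centre of its outline, on the underside; length along its y (jaws at +y), z up. The slider with the display (locked) is 36 mm wide (x -4 to +32 mm), y 23 to 89, z 0 to 13 mm: grasp across it near (14, 45) mm. Lying on the bench its origin is at z = 0
- caliper_mid (a point): middle of the caliper's beam: 13 mm along x and 7 mm along z from the caliper's origin; about 7 mm above the bench when it lies flat, either face up
- nut: loose M20 nut, 34 x 30 x 16 mm, among the rollers; leave it where it is. Origin: centre of its underside
Mind the look-alikes: they are no part of the job. What is shaped like the roller_2 but purple or red is not meant.

How it is judged:
By the outcome, as a careful person would: the job done as asked, in the order asked, and still so for the second after the job is handed in, with the robot touching nothing.
Of roller_1, roller_2, roller_3, roller_4, roller_5 only 3 to 5 are there at a start; the rules pass over those that are not, and their reading is None.
At some moment in a run one of roller_1, roller_2, roller_3, roller_4, roller_5 may be knocked a few centimetres aside while the robot is not near it.
Once in a run the grip may slacken for a moment while it holds something.
It also fails if it takes over 208 s, if anything falls off the work surface, if the arm or the gripper's body presses on something with over 40 N, if the wrist force passes 120 N, or if a joint passes its speed limit or range.

## Robot

A 6-joint arm with a two-finger parallel gripper is mounted at the origin on a cart in front of the work surface, level with it; the furniture and walls round the work are solid. World frame = base frame: x ahead of the robot, y to its left, z up, the work surface at z = 0. Lengths are in m, angles in rad, forces in N, time in s.
With the tool pointing down it reaches from about 0.25 to 0.725 m from the base axis. Payload 4 kg.
Tool frame: the origin (TCP) lies at the very end of the fingers, on their centre line; the grasp point (between the pads) lies 19 mm behind it; z points along the fingers, y is the line along which they close (so a half turn about z gives the same grasp; the last joint's range is limited). The gripper opens to 85 mm and grips with 20 to 120 N. Pads are 22 mm wide; open, the fingers measure 114 mm over their backs; the gripper's body (76 mm by 85 mm) begins 54 mm behind the grasp point. The pads swing forward as they close: fully open they stand 13 mm farther back than shut.
Start: joints at [-1.174, 0.241, 0.005, 1.335, 0, 1.571], TCP at [0.193, -0.461, 0.231] pointing down, gripper open.
Joint ranges: [-2.72, 2.72], [-1.05, 1.87], [-1.09, 1.28], [-1.99, 2.15], [-1.42, 1.44], [-3.14, 3.14]. Speed limits (rad/s): [2.79, 2.79, 3.14, 3.14, 3.14, 3.14].

## Interface

Orientations are given as a unit quaternion [x, y, z, w].
In Python, from workcell import bot, vision, workorder gives the robot as it stands.
- The arm moves only by the shell command python3 -m creep 'ROWS' [OPENING]. ROWS is JSON, a list of rows, each a list of 2 entries, a list of its own where there are three numbers: the shift along the tool's x, y, z in mm, then the turn, a rotation vector about the tool's x, y, z in rad. In form: [[[dx, dy, dz], [wx, wy, wz]], ...]. A call has 1 to 12 rows; each row shifts and turns the commanded pose from where the row before left it, along the tool's axes as they then stand; what a row does not reach is not made up. A row lasts 1/8 s, in which the tool goes at most 62.5 mm and 10.7 degrees, less where a joint would pass 70% of its speed; a pose out of reach is approached as far as the arm can. A call is refused whole if a number of a shift passes 62.5 or a number of a turn 0.188, either way. A call with a gripper value outside its range is refused whole. OPENING is the finger opening in mm, from 0 to 85.4, set as the call begins (- or left out, the last holds). The fingers move at their own pace and stop on an object; the grip force is fixed at half the most. Time passes only in rows, so rows that do not move let the fingers close. It gives the time, the measured TCP pose, the force, the opening and the grip force at its end, in the units of the state.
- bot.get_obs(): the state, without advancing time (a new reading comes with each control period).
- vision.camera(name): name is "side" or "top" or "wrist"; returns a dict with "image" (400x640x3 uint8, blue, green, red), "z_map" (400x640 float32, m along the optical axis (not along the pixel's ray), 0 where there is no reading), "K" (3x3 intrinsics, pixels), "rvec" (rotation vector, rad) and "tvec" (3), from world to camera coordinates, as OpenCV has them; the wrist camera has in their place "tool_from_camera" (4x4, takes a point from camera to tool coordinates, whose origin is the TCP and whose axes are the flange's). Camera axes: x right, y down, z forward; pixel columns grow to the right and rows downward; lengths in m; the calibration is good to about 2 mm. The wrist camera is an equidistant fisheye: a pixel r from the principal point sees the ray r / f radians off the axis. A picture is of the moment at which its call begins: read the wrist's pose just before it.
- workorder.job_done(): hands the job in; it is judged then, once.
Trained networks look in a picture, given as the dict that the camera call returned (one of the last four; its "shot" number tells which), for a name from the list of things; names that differ only in an ending like _2 or _b are one class to them, and where a whole thing is asked for, a point or a joint stands for the part that bears it (a point fixed in the world has none). Each returns a list of dicts, best first, with "score" (0 to 1); they miss things now and then, are a little off and sometimes report something else, mostly with a low value. They report only what shows in the picture. A call takes as long as a camera call. They do not tell look-alikes from the thing itself.
- vision.spot_in(picture, query): "position" ([column, row] in pixels, amid what is visible of it).
- vision.place_of(picture, query): "position" ([column, row] in pixels: a listed point, or the origin of a listed thing).
The state is a dict: "clock": time; "joint_pos": joint angles; "joint_vel": joint speeds; "tau": joint torques, N m; "eef_pos": TCP position; "tool_rot": TCP orientation; "ft_force": force on the tool from outside, world axes, zero at the start; "ft_torque": the same for the moment, N m; "grip_width": finger opening in m; "grasp_force": force on a finger pad.
Only numpy, scipy, OpenCV 4.12 (cv2) and the standard library are available. Lean on these libraries where they do the work, as an engineer would, in place of code of your own. Each camera call takes 0.05 s, during which the arm holds its last target. There are 200 camera calls.

## Working session

There is one attempt and no reset: what is moved stays moved. The work goes in short steps, Python scripts to look and compute and a shell command to move; the robot and the scene stay as the last step left them, time stands still between calls to the robot, and variables do not carry over. Pictures are saved under pics/ and viewed, at most 14 in all, crops included, and the job is handed in when it is done.

```bash
ls; mkdir -p pics; cat > h.py <<'E'
import numpy as np, cv2, sys
from scipy.spatial.transform import Rotation as R
from workcell import bot, vision, workorder
def shot(n,save=None):
    o=bot.get_obs(); p=vision.camera(n); p['obs']=o
    if save: cv2.imwrite('pics/'+save,p['image'])
    return p
def ray_world(p,uv):
    """pixel -> (origin, dir with cam z=1) in world"""
    K=p['K']; u,v=uv
    x=(u-K[0,2])/K[0,0]; y=(v-K[1,2])/K[1,1]
    if 'rvec' in p:
        Rm=cv2.Rodrigues(np.array(p['rvec'],float))[0]; t=np.array(p['tvec'],float).ravel()
        return -Rm.T@t, Rm.T@np.array([x,y,1.])
    r=np.hypot(x,y); d=np.array([x/r*np.sin(r),y/r*np.sin(r),np.cos(r)]) if r>1e-9 else np.array([0,0,1.])
    T=np.array(p['tool_from_camera']); o=p['obs']; Q=R.from_quat(o['tool_rot']).as_matrix()
    return np.array(o['eef_pos'])+Q@T[:3,3], Q@T[:3,:3]@(d/d[2])
def at_z(p,uv,z):
    o,d=ray_world(p,uv); return o+d*(z-o[2])/d[2]
def depth_pt(p,uv):
    z=p['z_map'][int(round(uv[1])),int(round(uv[0]))]; o,d=ray_world(p,uv); return o+d*z
E
python3 - <<'E'
from h import *
np.set_printoptions(precision=3,suppress=True)
o=bot.get_obs(); print(o['eef_pos'],R.from_quat(o['tool_rot']).as_matrix(),o['clock'])
for c in ['top','side']:
    p=shot(c,c+'0.png')
    for q,z in [('case',0),('roller_1',0),('roller_2',0),('caliper',.022),('caliper_mid',.029),('nut',0),('lid_edge',.15)]:
        for d in vision.place_of(p,q): print(c,q,round(d['score'],2),np.round(d['position']),at_z(p,d['position'],z))
E
```

```text
pics
[ 0.193 -0.461  0.23 ] [[ 0.922  0.386 -0.001]
 [ 0.386 -0.922  0.002]
 [ 0.    -0.002 -1.   ]] 0.0
top case 0.98 [397. 197.] [ 0.494 -0.199  0.   ]
top roller_1 0.67 [301. 220.] [0.429 0.099 0.   ]
top roller_1 0.63 [223. 225.] [0.416 0.34  0.   ]
top roller_1 0.59 [282. 224.] [0.418 0.158 0.   ]
top roller_1 0.59 [302. 200.] [0.49  0.097 0.   ]
top roller_1 0.57 [278. 203.] [0.481 0.171 0.   ]
top roller_1 0.47 [202. 219.] [0.438 0.405 0.   ]
top roller_1 0.43 [222. 189.] [0.53  0.344 0.   ]
top roller_2 0.67 [301. 220.] [0.429 0.099 0.   ]
top roller_2 0.63 [223. 225.] [0.416 0.34  0.   ]
top roller_2 0.59 [282. 224.] [0.418 0.158 0.   ]
top roller_2 0.59 [302. 200.] [0.49  0.097 0.   ]
top roller_2 0.57 [278. 203.] [0.481 0.171 0.   ]
top roller_2 0.47 [202. 219.] [0.438 0.405 0.   ]
top roller_2 0.43 [222. 189.] [0.53  0.344 0.   ]
top caliper 0.58 [396. 210.] [ 0.453 -0.189  0.022]
top caliper_mid 0.73 [400. 201.] [ 0.479 -0.201  0.029]
top nut 0.57 [252. 219.] [0.435 0.251 0.   ]
top lid_edge 0.86 [401. 145.] [ 0.618 -0.182  0.15 ]
side case 0.74 [334. 177.] [ 0.502 -0.19
[... 486 characters left out ...]
1 [298. 297.] [0.521 0.339 0.   ]
side roller_2 0.69 [347. 234.] [0.435 0.101 0.   ]
side roller_2 0.68 [322. 233.] [0.501 0.107 0.   ]
side roller_2 0.66 [352. 252.] [0.418 0.172 0.   ]
side roller_2 0.65 [337. 324.] [0.43  0.398 0.   ]
side roller_2 0.62 [342. 305.] [0.424 0.344 0.   ]
side roller_2 0.59 [324. 250.] [0.487 0.174 0.   ]
side caliper 0.52 [345. 172.] [ 0.469 -0.195  0.022]
side caliper 0.48 [302. 181.] [ 0.592 -0.115  0.022]
side caliper_mid 0.71 [342. 169.] [ 0.48  -0.199  0.029]
side caliper_mid 0.61 [348. 226.] [0.436 0.102 0.029]
side nut 0.6 [347. 275.] [0.423 0.254 0.   ]
side nut 0.55 [293. 162.] [ 0.652 -0.269  0.   ]
side lid_edge 0.7 [341. 299.] [0.421 0.471 0.15 ]
```

```bash
python3 - <<'E'
import cv2,numpy as np
a=cv2.imread('pics/top0.png')[120:270,170:470]; b=cv2.imread('pics/side0.png')[110:360,230:440]
a=cv2.resize(a,None,fx=2.6,fy=2.6,interpolation=3)
cv2.imwrite('pics/t1.png',a)
cv2.imwrite('pics/s1.png',cv2.resize(b,None,fx=2.4,fy=2.4,interpolation=3))
E
```

```text
(no output)
```

View pics/t1.png

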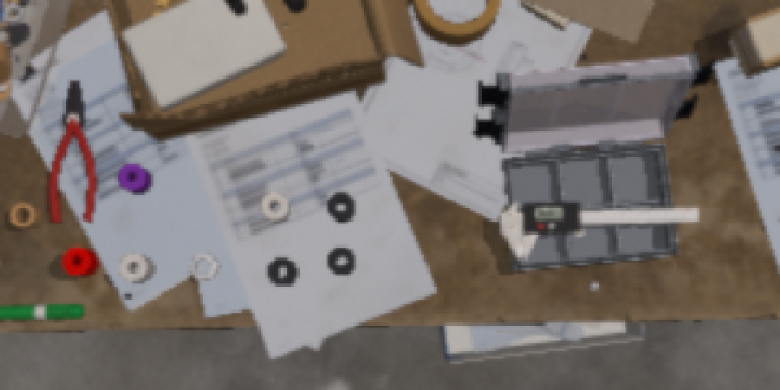

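View pics/s1.png

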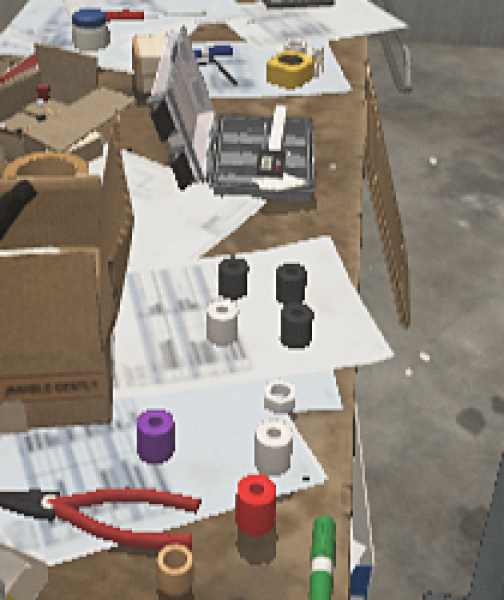

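The top view shows the case with the caliper and open lid on the right. There are five rollers: black at crop (340,207), (340,260) and (282,270), bright at (273,207) and (135,267). The nut is at (204,265), and the purple and red look-alikes are at (133,178) and (79,262). The side view agrees. I'll move above the caliper for a closer look.

```bash
python3 -m creep '[[[48,-22.4,0],[0,0,0]],[[48,-22.4,0],[0,0,0]],[[48,-22.4,0],[0,0,0]],[[48,-22.4,0],[0,0,0]],[[48,-22.4,0],[0,0,0]],[[48,-22.4,0],[0,0,0]],[[48,-22.4,0],[0,0,0]],[[48,-22.4,0],[0,0,0]]]' 50
python3 -m creep '[[[0,0,0],[0,0,-0.168]],[[0,0,0],[0,0,-0.168]],[[0,0,0],[0,0,-0.168]],[[0,0,0],[0,0,-0.168]],[[0,0,0],[0,0,-0.168]],[[0,0,0],[0,0,-0.168]],[[0,0,0],[0,0,-0.168]],[[0,0,0],[0,0,0]],[[0,0,0],[0,0,0]]]'
python3 - <<'E'
from h import *
np.set_printoptions(precision=3,suppress=True)
p=shot('wrist','w0.png'); o=p['obs']; print(o['eef_pos'],R.from_quat(o['tool_rot']).as_matrix(),o['clock'],p['tool_from_camera'],p['K'])
for q,z in [('case',0),('caliper',.022),('caliper_mid',.029),('clip_fl_pad',.1)]:
    for d in vision.place_of(p,q): print(q,round(d['score'],2),np.round(d['position']),at_z(p,d['position'],z),depth_pt(p,d['position']))
E
```

```text
clock: 1.8
eef_pos: [0.4793, -0.1461, 0.2315]
tool_rot: [0.98, 0.197, 0.0, 0.0]
ft_force: [0.1, -0.7, 0.6]
grip_width: 0.0503
grasp_force: 0.0
clock: 2.92
eef_pos: [0.4781, -0.1475, 0.2313]
tool_rot: [0.707, 0.707, -0.0, 0.0]
ft_force: [0.6, -0.2, -0.4]
grip_width: 0.0498
grasp_force: 0.0
[ 0.478 -0.147  0.231] [[ 0.  1.  0.]
 [ 1. -0. -0.]
 [-0.  0. -1.]] 2.925 [[ 0.    -0.956 -0.294  0.075]
 [ 1.     0.     0.    -0.   ]
 [-0.    -0.294  0.956 -0.142]
 [ 0.     0.     0.     1.   ]] [[309.707   0.    320.568]
 [  0.    309.707 198.26 ]
 [  0.      0.      1.   ]]
case 0.74 [329. 201.] [ 0.489 -0.191 -0.   ] [ 0.489 -0.19   0.001]
caliper 0.97 [307. 213.] [ 0.461 -0.2    0.022] [ 0.46  -0.207  0.003]
caliper_mid 0.97 [316. 215.] [ 0.472 -0.199  0.029] [ 0.472 -0.201  0.024]
clip_fl_pad 0.58 [459.  99.] [ 0.606 -0.061  0.1  ] [ 0.596 -0.062  0.121]
```

View pics/w0.png

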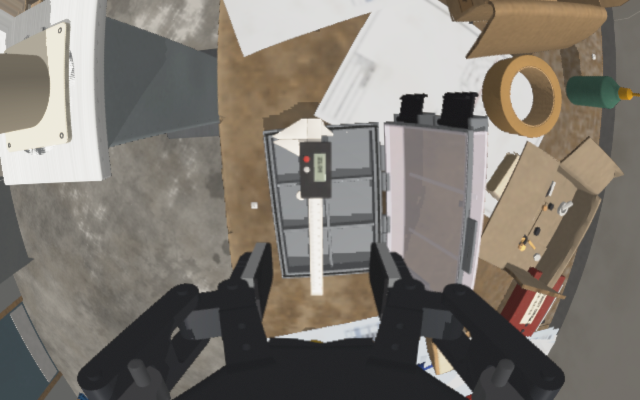

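The wrist view shows the caliper's slider around (316,167), with its jaws toward +y. The rim corners are near (266,130), (380,121) and (285,277). I'll compute the case and slider poses from these.

```bash
python3 - <<'E'
from h import *
np.set_printoptions(precision=4,suppress=True)
p=shot('wrist','w1.png')
# world cloud
H=p['z_map']; vs,us=np.mgrid[60:300,220:420]
P=np.array([depth_pt(p,(u,v)) for u,v in zip(us.ravel(),vs.ravel())]).reshape(240,200,3)
np.save('P.npy',P)
m=(P[...,2]>.017)&(P[...,2]<.027)&(P[...,0]<.58)&(P[...,1]<-.07)
r=cv2.minAreaRect((P[m][:,:2]*1000).astype(np.float32)); print('rim',r)
s=(P[...,2]>.031)&(P[...,2]<.040)&(P[...,0]<.53)&(P[...,1]<-.07)
print('slider',s.sum(),cv2.minAreaRect((P[s][:,:2]*1000).astype(np.float32)))
for uv in [(299,143),(331,140),(302,197),(332,196)]: print(at_z(p,uv,.035)[:2])
for uv in [(266,130),(380,121),(285,277)]: print(at_z(p,uv,.022)[:2])
im=cv2.resize(p['image'][100:300,240:480],None,fx=3.2,fy=3,interpolation=2); cv2.imwrite('pics/w1c.png',im)
E
```

```text
rim ((501.09033203125, -199.8565673828125), (165.8423309326172, 230.8086700439453), 3.8433094024658203)
slider 167 ((471.35687255859375, -146.716552734375), (34.46808624267578, 61.483795166015625), 0.3539889454841614)
[ 0.4543 -0.1133]
[ 0.4893 -0.1099]
[ 0.4568 -0.1751]
[ 0.4911 -0.1739]
[ 0.4157 -0.0993]
[ 0.5455 -0.0885]
[ 0.4311 -0.2898]
```

View pics/w1c.png

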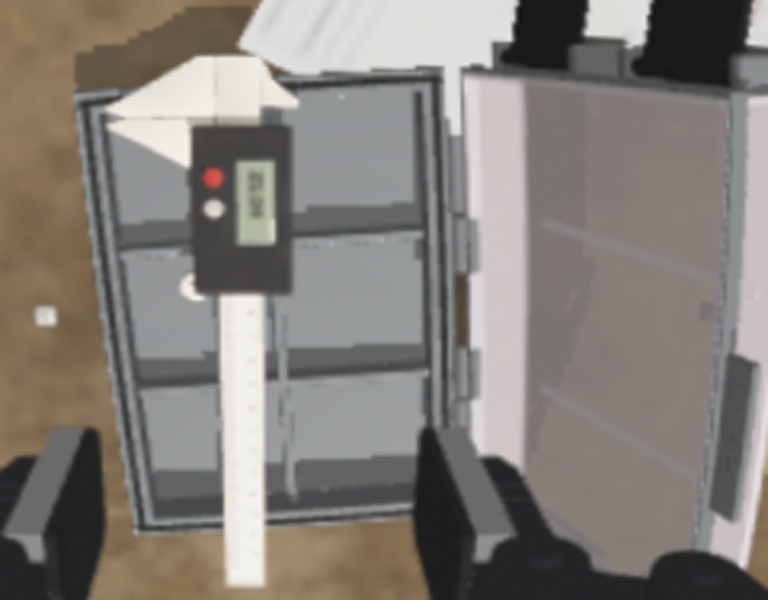

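```bash
python3 -m creep '[[[-3,-5,40],[0,0,0.02]],[[0,0,40],[0,0,0]],[[0,0,40],[0,0,0]],[[0,0,40],[0,0,0]],[[0,0,30],[0,0,0]],[[0,0,15],[0,0,0]],[[0,0,8],[0,0,0]],[[0,0,0],[0,0,0]],[[0,0,0],[0,0,0]]]'
python3 -m creep '[[[0,0,0],[0,0,0]],[[0,0,0],[0,0,0]],[[0,0,0],[0,0,0]],[[0,0,0],[0,0,0]],[[0,0,0],[0,0,0]],[[0,0,0],[0,0,0]]]' 20
python3 -m creep '[[[0,0,-10],[0,0,0]],[[0,0,-25],[0,0,0]],[[0,0,-25],[0,0,0]],[[0,0,0],[0,0,0]],[[0,0,0],[0,0,0]]]'
```

```text
clock: 4.35
eef_pos: [0.4741, -0.1508, 0.0194]
tool_rot: [0.713, 0.701, 0.001, 0.001]
ft_force: [0.8, 0.5, 0.8]
grip_width: 0.0499
grasp_force: 0.0
clock: 5.1
eef_pos: [0.4741, -0.1508, 0.0197]
tool_rot: [0.713, 0.701, 0.001, 0.001]
ft_force: [-0.4, -0.0, 5.5]
grip_width: 0.034
grasp_force: 59.1
clock: 5.72
eef_pos: [0.4727, -0.1503, 0.0778]
tool_rot: [0.713, 0.701, -0.0, -0.0]
ft_force: [-0.3, 0.0, -2.0]
grip_width: 0.0337
grasp_force: 60.0
```

```bash
python3 -m creep '[[[36.5,16.7,0],[0,0,0]],[[36.5,16.7,0],[0,0,0]],[[36.5,16.7,0],[0,0,0]],[[36.5,16.7,0],[0,0,0]],[[0,0,0],[0,0,0]]]'
python3 -m creep '[[[0,0,0],[0,0,0.172]],[[0,0,0],[0,0,0.172]],[[0,0,0],[0,0,0.172]],[[0,0,0],[0,0,0.172]],[[0,0,0],[0,0,0.172]],[[0,0,0],[0,0,0.172]],[[0,0,0],[0,0,0.172]],[[0,0,0],[0,0,0.172]],[[0,0,0],[0,0,0.172]],[[0,0,0],[0,0,0]],[[0,0,0],[0,0,0]]]'
python3 - <<'E'
from h import *
shot('wrist','w2.png'); shot('side','s2.png')
a=cv2.imread('pics/w2.png'); b=cv2.imread('pics/s2.png')[100:300,230:480]; cv2.imwrite('pics/c2.png',np.hstack([cv2.resize(a[:300,140:500],(420,350)),cv2.resize(b,(380,350))]))
E
```

```text
clock: 6.35
eef_pos: [0.5427, -0.0033, 0.0767]
tool_rot: [0.712, 0.702, -0.0, -0.001]
ft_force: [0.4, -0.2, -1.3]
grip_width: 0.0339
grasp_force: 60.0
clock: 7.72
eef_pos: [0.5419, -0.0062, 0.0777]
tool_rot: [1.0, 0.003, -0.001, 0.0]
ft_force: [0.3, 0.2, -1.1]
grip_width: 0.0338
grasp_force: 60.0
```

View pics/c2.png

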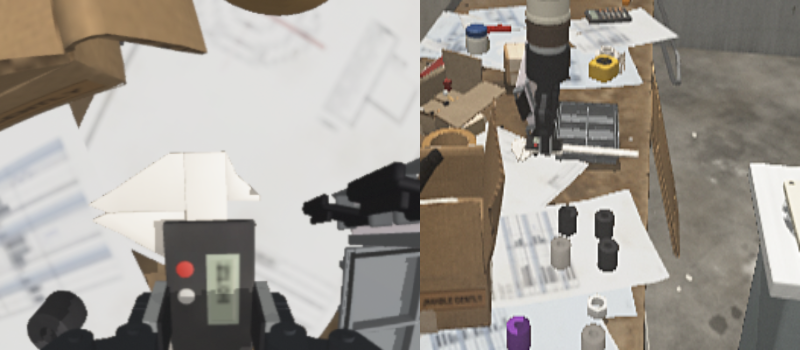

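The caliper is held level with its jaws forward, clear of the clips at (330,205) and of the rollers. I'll lower and release it.

```bash
python3 -m creep '[[[0,0,20],[0,0,0]],[[0,0,20],[0,0,0]],[[0,0,15],[0,0,0]],[[0,0,10],[0,0,0]],[[0,0,6],[0,0,0]],[[0,0,3],[0,0,0]],[[0,0,0],[0,0,0]],[[0,0,0],[0,0,0]]]'
```

```text
clock: 8.82
eef_pos: [0.543, -0.0057, 0.0048]
tool_rot: [1.0, 0.002, 0.0, 0.0]
ft_force: [0.1, -0.9, -1.7]
grip_width: 0.0336
grasp_force: 60.0
```

```bash
python3 -m creep '[[[0,0,2],[0,0,0]],[[0,0,1.5],[0,0,0]],[[0,0,0],[0,0,0]],[[0,0,0],[0,0,0]]]'
python3 -m creep '[[[0,0,0],[0,0,0]],[[0,0,0],[0,0,0]],[[0,0,0],[0,0,0]],[[0,0,-5],[0,0,0]],[[0,0,-30],[0,0,0]],[[0,0,-45],[0,0,0]],[[0,0,-55],[0,0,0]],[[0,0,-50],[0,0,0]],[[0,0,0],[0,0,0]]]' 50
```

```text
clock: 9.32
eef_pos: [0.5432, -0.0057, 0.0027]
tool_rot: [1.0, 0.002, 0.001, 0.0]
ft_force: [-3.1, -0.1, 10.2]
grip_width: 0.0338
grasp_force: 61.0
clock: 10.45
eef_pos: [0.5458, -0.0057, 0.1912]
tool_rot: [1.0, 0.002, 0.005, 0.0]
ft_force: [-0.4, -0.7, -0.7]
grip_width: 0.0499
grasp_force: 0.0
```

```bash
python3 -m creep '[[[-15,-40,-15],[0,0,0]],[[-15,-40,-15],[0,0,0]],[[-15,-40,-10],[0,0,0]],[[-10,-40,0],[0,0,0]],[[0,0,0],[0,0,0]],[[0,0,0],[0,0,0]]]'
cat > rol.py <<'E'
from h import *
np.set_printoptions(precision=4,suppress=True)
def rollers(p):
    out=[]
    for d in vision.place_of(p,'roller_1_mid'):
        uv=d['position']
        if d['score']<.3: continue
        u,v=map(int,uv); c=p['image'][max(v-8,0):v+9,max(u-8,0):u+9].reshape(-1,3).mean(0)
        out.append((at_z(p,uv,.019),c,d['score'],uv)); print(np.round(uv),round(d['score'],2),'w',at_z(p,uv,.019)[:2],'bgr',c.round())
    return out
E
python3 - <<'E'
from rol import *
p=shot('wrist','w3.png'); print(p['obs']['eef_pos'],p['obs']['clock']); rollers(p)
# depth-based top discs
H=p['z_map']; vs,us=np.mgrid[0:400,0:640]
P=np.array([depth_pt(p,(u,v)) for u,v in zip(us.ravel(),vs.ravel())]).reshape(400,640,3)
m=((P[...,2]>.034)&(P[...,2]<.042)&(H>0)).astype(np.uint8)
n,l,s,c=cv2.connectedComponentsWithStats(m)
for i in range(1,n):
    if 80<s[i,4]<3000:
        q=P[l==i]; print('top',c[i].round(),s[i,4],(q[:,:2].min(0)+q[:,:2].max(0))/2,np.ptp(q[:,:2],axis=0),p['image'][l==i].mean(0).round())
for d in vision.place_of(p,'caliper'): print('cal',at_z(p,d['position'],0),d['score'])
E
```

```text
clock: 11.2
eef_pos: [0.4862, 0.0744, 0.2288]
tool_rot: [0.998, 0.057, -0.002, -0.031]
ft_force: [0.1, -0.3, -0.4]
grip_width: 0.0498
grasp_force: 0.0
[0.4862 0.0744 0.2288] 11.2
[304. 216.] 0.71 w [0.4257 0.1001] bgr [64. 63. 64.]
top [449.  11.] 124 [ 0.6915 -0.0383] [0.0127 0.059 ] [48. 70. 88.]
top [535.  21.] 233 [ 0.7146 -0.1451] [0.0359 0.0562] [183. 206. 216.]
top [610.  18.] 124 [ 0.7767 -0.2926] [0.0758 0.0362] [71. 85. 95.]
top [47. 61.] 495 [0.6277 0.5489] [0.0641 0.136 ] [150. 161. 171.]
top [128. 120.] 364 [0.5275 0.3412] [0.0314 0.0329] [179.  75. 145.]
top [476. 127.] 84 [ 0.5609 -0.0798] [0.019  0.0252] [73. 71. 73.]
top [566. 134.] 230 [ 0.5811 -0.2091] [0.0267 0.1406] [112. 113. 120.]
top [243. 159.] 552 [0.4907 0.176 ] [0.0329 0.0334] [213. 221. 226.]
top [310. 168.] 598 [0.4895 0.0984] [0.0326 0.0317] [80. 79. 80.]
top [ 50. 177.] 131 [0.4318 0.527 ] [0.0386 0.0411] [ 98. 151. 186.]
top [ 98. 186.] 264 [0.4307 0.403 ] [0.0334 0.0354] [ 29.  33. 157.]
top [131. 197.] 319 [0.4236 0.3385] [0.0323 0.0336] [144. 152. 158.]
top [303. 221.] 506 [0.4265 0.1004] [0.0327 0.0324] [76. 76. 77.]
top [246. 221.] 490 [0.4158 0.1685] [0.0326 0.0333] [77. 76. 77.]
top [633. 231.] 218 [ 0.4695 -0.4534] [0.0517 0.0644] [ 55. 104. 117.]
cal [0.4945 0.0046 0.    ] 0.65
```

View pics/w3.png

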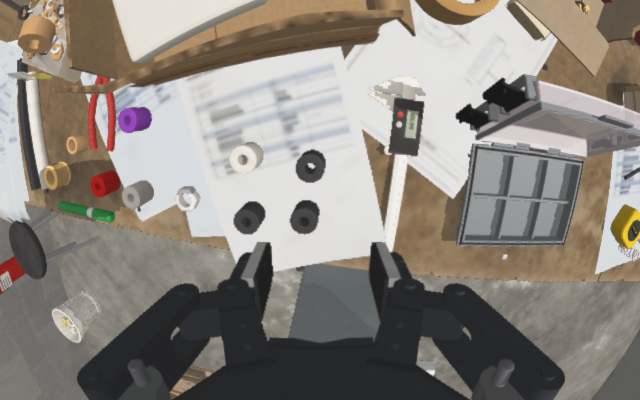

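```bash
python3 -m creep '[[[0,0,0],[0,0,0]]]'; python3 -c "
from h import *
o=bot.get_obs();print(np.round(o['joint_pos'],3),R.from_quat(o['tool_rot']).as_matrix().round(3))"
```

```text
clock: 11.48
eef_pos: [0.4864, 0.0742, 0.229]
tool_rot: [0.998, 0.057, -0.002, -0.031]
ft_force: [0.1, 0.3, -0.2]
grip_width: 0.0496
grasp_force: 0.0
[ 0.113  0.227 -0.021  1.325  0.062  3.141] [[ 0.993  0.114 -0.008]
 [ 0.114 -0.992  0.061]
 [-0.001 -0.062 -0.998]]
```

```bash
cat > rel.py <<'E'
from h import *
np.set_printoptions(precision=4,suppress=True)
C=np.array([.4884,-.1914]); YAW=.080
def case(x,y):
    c,s=np.cos(YAW),np.sin(YAW); return C+np.array([c*x-s*y,s*x+c*y])/1000
def rel(pos,yaw):
    """shift in present tool axes (mm), turn, shift in tool axes after the turn"""
    o=bot.get_obs(); Q=R.from_quat(o['tool_rot']).as_matrix()
    T=np.array([[np.cos(yaw),np.sin(yaw),0],[np.sin(yaw),-np.cos(yaw),0],[0,0,-1]])
    d=(np.array(pos)-o['eef_pos'])*1000
    print('now',np.array(o['eef_pos']),'before turn',(Q.T@d).round(1),'turn',R.from_matrix(Q.T@T).as_rotvec().round(3),'after turn',(T.T@d).round(1))
def discs(p):
    H=p['z_map']; vs,us=np.mgrid[0:400,0:640]; K=p['K']
    x=(us-K[0,2])/K[0,0]; y=(vs-K[1,2])/K[1,1]; r=np.hypot(x,y)+1e-9
    d=np.stack([x/r*np.tan(r),y/r*np.tan(r),np.ones_like(r)],-1)*H[...,None]
    T=np.array(p['tool_from_camera']); o=p['obs']; Q=R.from_quat(o['tool_rot']).as_matrix()
    P=(d@T[:3,:3].T+T[:3,3])@Q.T+np.array(o['eef_pos'])
    m=((P[...,2]>.034)&(P[...,2]<.042)&(H>0)).astype(np.uint8)
    n,l,s,c=cv2.connectedComponentsWithStats(m)
    for i in range(1,n):
        q=P[l==i]; w=np.ptp(q[:,:2],axis=0)
        if s[i,4]>80 and (abs(w-.033)<.008).all(): print('top',c[i].round(),(q[:,:2].min(0)+q[:,:2].max(0))/2,w,p['image'][l==i].mean(0).round())
    return P
E
python3 -c "
from rel import *
rel([.4895,.0984,.2],np.pi/2)"
```

```text
now [0.4864 0.0742 0.229 ] before turn [  5.9 -21.9  30.4] turn [-0.051 -0.044 -1.456] after turn [24.2  3.1 29. ]
```

```bash
python3 -m creep '[[[0,0,0],[-0.0057,-0.0049,-0.162]],[[0,0,0],[-0.0057,-0.0049,-0.162]],[[0,0,0],[-0.0057,-0.0049,-0.162]],[[0,0,0],[-0.0057,-0.0049,-0.162]],[[0,0,0],[-0.0057,-0.0049,-0.162]],[[0,0,0],[-0.0057,-0.0049,-0.162]],[[0,0,0],[-0.0057,-0.0049,-0.162]],[[0,0,0],[-0.0057,-0.0049,-0.162]],[[0,0,0],[-0.0057,-0.0049,-0.162]],[[24,3,30],[0,0,0]],[[0,0,0],[0,0,0]],[[0,0,0],[0,0,0]]]' 46
python3 -c "
from rel import *
p=shot('wrist','w4.png'); discs(p); rel([.4895,.0984,.017],np.pi/2)"
```

```text
clock: 12.98
eef_pos: [0.4893, 0.0982, 0.1996]
tool_rot: [0.706, 0.708, -0.0, 0.0]
ft_force: [0.2, 0.1, 0.3]
grip_width: 0.0458
grasp_force: 0.0
top [322. 102.] [0.4908 0.1764] [0.0321 0.0326] [223. 230. 234.]
top [246. 111.] [0.4153 0.1694] [0.0322 0.0325] [80. 80. 81.]
top [260. 179.] [0.4266 0.0999] [0.0314 0.0324] [80. 79. 80.]
top [321. 179.] [0.4896 0.0994] [0.0325 0.0314] [82. 82. 83.]
now [0.4896 0.0981 0.2   ] before turn [  0.3  -0.3 183. ] turn [0.001 0.    0.002] after turn [  0.3  -0.1 183. ]
```

```bash
python3 -m creep '[[[0,0,50],[0,0,0]],[[0,0,50],[0,0,0]],[[0,0,45],[0,0,0]],[[0,0,25],[0,0,0]],[[0,0,13],[0,0,0]],[[0,0,0],[0,0,0]],[[0,0,0],[0,0,0]]]'
python3 -m creep '[[[0,0,0],[0,0,0]],[[0,0,0],[0,0,0]],[[0,0,0],[0,0,0]],[[0,0,0],[0,0,0]],[[0,0,0],[0,0,0]],[[0,0,-25],[0,0,0]],[[0,0,-50],[0,0,0]],[[0,0,0],[0,0,0]]]' 20
python3 -c "
from rel import *
for y in (60,0,-60):
  for x in (30,-30): print(x,y,case(x,y))
rel([*case(30,60),.1],np.pi/2+YAW)"
```

```text
clock: 13.9
eef_pos: [0.4906, 0.0987, 0.0177]
tool_rot: [0.706, 0.708, 0.001, 0.001]
ft_force: [-0.8, 0.1, 0.1]
grip_width: 0.0463
grasp_force: 0.0
clock: 14.9
eef_pos: [0.4926, 0.0993, 0.0954]
tool_rot: [0.706, 0.708, 0.004, 0.003]
ft_force: [-0.1, -0.2, -2.0]
grip_width: 0.0311
grasp_force: 59.9
30 60 [ 0.5135 -0.1292]
-30 60 [ 0.4537 -0.134 ]
30 0 [ 0.5183 -0.189 ]
-30 0 [ 0.4585 -0.1938]
30 -60 [ 0.5231 -0.2488]
-30 -60 [ 0.4633 -0.2536]
now [0.4926 0.0993 0.0954] before turn [-228.5   20.3   -4.8] turn [ 0.009 -0.001 -0.077] after turn [-229.4    2.5   -4.6]
```

```bash
python3 -m creep '[[[-45.7,4,0],[0,0,0]],[[-45.7,4,0],[0,0,0]],[[-45.7,4,0],[0,0,0]],[[-45.7,4,0],[0,0,0]],[[-45.7,4,0],[0,0,-0.08]],[[0,0,0],[0,0,0]],[[0,0,0],[0,0,0]],[[0,0,20],[0,0,0]]]'
python3 -c "
from rel import *
rel([*case(30,60),.025],np.pi/2+YAW); p=shot('wrist','w5.png');cv2.imwrite('pics/w5c.png',p['image'][60:330,200:520])"
```

```text
clock: 15.9
eef_pos: [0.5109, -0.129, 0.072]
tool_rot: [0.677, 0.736, 0.001, 0.001]
ft_force: [-0.5, 0.5, -2.8]
grip_width: 0.0309
grasp_force: 59.9
now [ 0.5109 -0.129   0.072 ] before turn [-0.4  2.5 47. ] turn [0.003 0.    0.004] after turn [-0.4  2.6 47. ]
```

View pics/w5c.png

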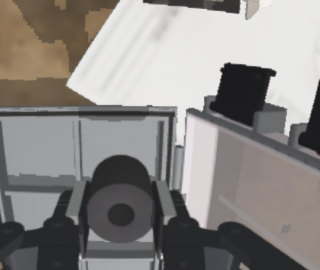

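The roller hangs over the back-left compartment, at crop (120,205). I'll lower it.

```bash
python3 -m creep '[[[-0.4,2.5,20],[0,0,0]],[[0,0,15],[0,0,0]],[[0,0,9],[0,0,0]],[[0,0,3],[0,0,0]],[[0,0,0],[0,0,0]],[[0,0,0],[0,0,0]]]'
python3 -m creep '[[[0,0,0],[0,0,0]],[[0,0,0],[0,0,0]],[[0,0,0],[0,0,0]],[[0,0,0],[0,0,0]],[[0,0,-40],[0,0,0]],[[0,0,-40],[0,0,0]],[[0,0,-40],[0,0,0]],[[55,-10,-30],[0,0,0.08]],[[60,-10,-20],[0,0,0]],[[60,-20,0],[0,0,0]],[[50,-24,0],[0,0,0]],[[0,0,0],[0,0,0]]]' 46
python3 -c "
from rel import *
p=shot('wrist','w6.png'); discs(p); rel([.4266,.0999,.017],np.pi/2)"
```

```text
clock: 16.7
eef_pos: [0.5129, -0.1303, 0.0249]
tool_rot: [0.677, 0.736, 0.0, 0.001]
ft_force: [1.2, -0.4, -1.8]
grip_width: 0.0309
grasp_force: 59.9
clock: 18.2
eef_pos: [0.4423, 0.0937, 0.1936]
tool_rot: [0.704, 0.71, 0.0, -0.0]
ft_force: [0.0, -0.8, 0.2]
grip_width: 0.0462
grasp_force: 0.0
top [371.  99.] [0.4903 0.177 ] [0.0324 0.0323] [213. 221. 226.]
top [293. 105.] [0.4146 0.1691] [0.0318 0.032 ] [80. 79. 80.]
top [304. 176.] [0.4256 0.0995] [0.0319 0.0329] [78. 78. 79.]
now [0.4434 0.0922 0.1936] before turn [  7.9 -16.9 176.6] turn [0.001 0.    0.007] after turn [  7.7 -16.8 176.6]
```

```bash
python3 -m creep '[[[7.5,-17.5,45],[0,0,0]],[[0,0,50],[0,0,0]],[[0,0,45],[0,0,0]],[[0,0,24],[0,0,0]],[[0,0,12.5],[0,0,0]],[[0,0,0],[0,0,0]],[[0,0,0],[0,0,0]]]'
python3 -m creep '[[[0,0,0],[0,0,0]],[[0,0,0],[0,0,0]],[[0,0,0],[0,0,0]],[[0,0,0],[0,0,0]],[[0,0,0],[0,0,0]],[[0,0,-25],[0,0,0]],[[0,0,-50],[0,0,0]],[[0,0,0],[0,0,0]]]' 20
python3 -c "
from rel import *
rel([*case(-30,60),.072],np.pi/2+YAW)"
```

```text
clock: 19.12
eef_pos: [0.4278, 0.0982, 0.0178]
tool_rot: [0.706, 0.708, 0.001, 0.001]
ft_force: [0.5, 0.2, 1.0]
grip_width: 0.0461
grasp_force: 0.0
clock: 20.12
eef_pos: [0.4299, 0.0991, 0.0956]
tool_rot: [0.706, 0.708, 0.004, 0.003]
ft_force: [0.8, -0.6, -3.3]
grip_width: 0.0313
grasp_force: 60.1
now [0.4299 0.0991 0.0956] before turn [-233.2   22.9   23.3] turn [ 0.009 -0.002 -0.077] after turn [-234.3    5.1   23.6]
```

```bash
python3 -m creep '[[[-46.6,5,0],[0,0,0]],[[-46.6,5,0],[0,0,0]],[[-46.6,5,0],[0,0,0]],[[-46.6,5,0],[0,0,0]],[[-46.6,5,0],[0,0,-0.08]],[[0,0,10],[0,0,0]],[[0,0,10],[0,0,0]],[[0,0,0],[0,0,0]]]'
python3 -c "
from rel import *
rel([*case(-30,60),.025],np.pi/2+YAW)"
```

```text
clock: 21.12
eef_pos: [0.4504, -0.1331, 0.0702]
tool_rot: [0.677, 0.736, -0.001, -0.002]
ft_force: [-1.3, -0.6, -2.1]
grip_width: 0.0309
grasp_force: 60.1
now [ 0.4504 -0.1331  0.0702] before turn [-1.2  3.4 45.2] turn [-0.003 -0.002  0.004] after turn [-1.1  3.2 45.2]
```

```bash
python3 -m creep '[[[-1,2.5,20],[0,0,0]],[[0,0,14],[0,0,0]],[[0,0,8],[0,0,0]],[[0,0,3],[0,0,0]],[[0,0,0],[0,0,0]],[[0,0,0],[0,0,0]]]'
python3 -m creep '[[[0,0,0],[0,0,0]],[[0,0,0],[0,0,0]],[[0,0,0],[0,0,0]],[[0,0,-40],[0,0,0]],[[0,0,-40],[0,0,0]],[[0,0,-40],[0,0,0]],[[50,0,-30],[0,0,0.08]],[[60,-9,-20],[0,0,0]],[[60,-9,0],[0,0,0]],[[60,-9,0],[0,0,0]],[[60,-8,0],[0,0,0]],[[0,0,0],[0,0,0]]]' 46
python3 -c "
from rel import *
p=shot('wrist','w7.png'); discs(p); rel([.4146,.1691,.017],np.pi/2)"
```

```text
clock: 21.88
eef_pos: [0.4552, -0.1356, 0.0273]
tool_rot: [0.677, 0.736, 0.0, 0.001]
ft_force: [-0.2, -0.2, -1.7]
grip_width: 0.031
grasp_force: 60.1
clock: 23.38
eef_pos: [0.4146, 0.1571, 0.1967]
tool_rot: [0.703, 0.711, 0.001, -0.0]
ft_force: [0.2, -1.1, -0.1]
grip_width: 0.046
grasp_force: 0.0
top [434.  11.] [0.5275 0.3386] [0.0339 0.0274] [184.  77. 150.]
top [395. 163.] [0.4904 0.1768] [0.0326 0.0322] [217. 224. 229.]
top [321. 169.] [0.4149 0.1687] [0.0321 0.033 ] [81. 81. 82.]
top [586. 287.] [ 0.8562 -0.0113] [0.0312 0.0382] [59. 69. 49.]
now [0.4148 0.155  0.1965] before turn [ 14.1  -0.3 179.5] turn [ 0.001 -0.     0.008] after turn [ 14.1  -0.2 179.5]
```

```bash
python3 -m creep '[[[13.5,0,45],[0,0,0.008]],[[0,0,50],[0,0,0]],[[0,0,45],[0,0,0]],[[0,0,25],[0,0,0]],[[0,0,14],[0,0,0]],[[0,0,0],[0,0,0]],[[0,0,0],[0,0,0]]]'
python3 -m creep '[[[0,0,0],[0,0,0]],[[0,0,0],[0,0,0]],[[0,0,0],[0,0,0]],[[0,0,0],[0,0,0]],[[0,0,0],[0,0,0]],[[0,0,-25],[0,0,0]],[[0,0,-50],[0,0,0]],[[0,0,0],[0,0,0]]]' 20
python3 -c "
from rel import *
rel([*case(30,0),.072],np.pi/2+YAW)"
```

```text
clock: 24.3
eef_pos: [0.4164, 0.1665, 0.0185]
tool_rot: [0.709, 0.705, 0.001, 0.001]
ft_force: [-0.1, 0.4, 0.6]
grip_width: 0.046
grasp_force: 0.0
clock: 25.3
eef_pos: [0.4183, 0.1679, 0.0963]
tool_rot: [0.709, 0.705, 0.004, 0.002]
ft_force: [0.5, -0.7, -2.1]
grip_width: 0.0308
grasp_force: 60.1
now [0.4183 0.1679 0.0963] before turn [-356.5  101.6   23.9] turn [ 0.009 -0.003 -0.085] after turn [-363.8   71.1   24.3]
```

```bash
python3 -m creep '[[[-50.9,14.8,0],[0,0,0]],[[-50.9,14.8,0],[0,0,0]],[[-50.9,14.8,0],[0,0,0]],[[-50.9,14.8,0],[0,0,0]],[[-50.9,14.8,0],[0,0,0]],[[-50.9,14.8,0],[0,0,0]],[[-50.9,14.8,0],[0,0,-0.085]],[[0,0,10],[0,0,0]],[[0,0,10],[0,0,0]],[[0,0,0],[0,0,0]]]'
python3 -c "
from rel import *
rel([*case(30,0),.025],np.pi/2+YAW)"
```

```text
clock: 26.55
eef_pos: [0.5149, -0.1885, 0.0705]
tool_rot: [0.678, 0.735, -0.001, -0.002]
ft_force: [-0.4, -0.1, -2.4]
grip_width: 0.0308
grasp_force: 60.1
now [ 0.5149 -0.1885  0.0705] before turn [-0.8  3.6 45.5] turn [-0.004 -0.002  0.001] after turn [-0.7  3.4 45.5]
```

```bash
python3 -m creep '[[[-0.5,2.5,20],[0,0,0]],[[0,0,14],[0,0,0]],[[0,0,8],[0,0,0]],[[0,0,3],[0,0,0]],[[0,0,0],[0,0,0]],[[0,0,0],[0,0,0]]]'
python3 -m creep '[[[0,0,0],[0,0,0]],[[0,0,0],[0,0,0]],[[0,0,0],[0,0,0]],[[0,0,-40],[0,0,0]],[[0,0,-40],[0,0,0]],[[0,0,-40],[0,0,0]],[[50,0,-30],[0,0,0.08]],[[59,-5,-15],[0,0,0]],[[59,-5,0],[0,0,0]],[[59,-5,0],[0,0,0]],[[59,-5,0],[0,0,0]],[[59,-5,0],[0,0,0]]]' 46
python3 -m creep '[[[0,0,0],[0,0,0]]]'
python3 -c "
from rel import *
p=shot('wrist','w8.png'); discs(p); rel([.4904,.1768,.017],np.pi/2)"
```

```text
clock: 27.3
eef_pos: [0.5198, -0.1909, 0.028]
tool_rot: [0.678, 0.735, 0.0, 0.001]
ft_force: [-1.0, -0.1, -2.3]
grip_width: 0.0305
grasp_force: 60.1
clock: 28.8
eef_pos: [0.4902, 0.156, 0.1929]
tool_rot: [0.707, 0.707, 0.001, 0.0]
ft_force: [1.6, 0.7, -0.0]
grip_width: 0.0458
grasp_force: 0.0
clock: 28.92
eef_pos: [0.4898, 0.1581, 0.1926]
tool_rot: [0.705, 0.709, 0.001, -0.0]
ft_force: [-0.2, -0.9, 0.1]
grip_width: 0.046
grasp_force: 0.0
top [321. 163.] [0.4905 0.1771] [0.0324 0.0318] [217. 224. 229.]
top [559. 293.] [ 0.8566 -0.0105] [0.0309 0.0366] [58. 68. 47.]
now [0.49   0.156  0.1925] before turn [ 20.9   0.4 175.5] turn [0.001 0.    0.004] after turn [ 20.8   0.4 175.5]
```

```bash
python3 -m creep '[[[21,-0.5,45],[0,0,0]],[[0,0,50],[0,0,0]],[[0,0,45],[0,0,0]],[[0,0,23],[0,0,0]],[[0,0,12],[0,0,0]],[[0,0,0],[0,0,0]],[[0,0,0],[0,0,0]]]'
python3 -m creep '[[[0,0,0],[0,0,0]],[[0,0,0],[0,0,0]],[[0,0,0],[0,0,0]],[[0,0,0],[0,0,0]],[[0,0,0],[0,0,0]],[[0,0,-25],[0,0,0]],[[0,0,-50],[0,0,0]],[[0,0,0],[0,0,0]]]' 20
python3 -c "
from rel import *
rel([*case(-30,0),.072],np.pi/2+YAW)"
```

```text
clock: 29.85
eef_pos: [0.4912, 0.1751, 0.0187]
tool_rot: [0.708, 0.707, 0.001, 0.001]
ft_force: [0.6, 0.2, 0.2]
grip_width: 0.0459
grasp_force: 0.0
clock: 30.85
eef_pos: [0.4932, 0.1765, 0.0966]
tool_rot: [0.707, 0.707, 0.004, 0.002]
ft_force: [0.7, 0.3, -1.7]
grip_width: 0.031
grasp_force: 59.9
now [0.4932 0.1765 0.0966] before turn [-370.3  -34.9   23.1] turn [ 0.009 -0.003 -0.08 ] after turn [-366.3  -64.2   24.6]
```

```bash
python3 -m creep '[[[-52.9,-4.7,0],[0,0,0]],[[-52.9,-4.7,0],[0,0,0]],[[-52.9,-4.7,0],[0,0,0]],[[-52.9,-4.7,0],[0,0,0]],[[-52.9,-4.7,0],[0,0,0]],[[-52.9,-4.7,0],[0,0,0]],[[-52.9,-4.7,0],[0,0,-0.08]],[[0,0,10],[0,0,0]],[[0,0,10],[0,0,0]],[[0,0,0],[0,0,0]]]'
python3 -c "
from rel import *
rel([*case(-30,0),.025],np.pi/2+YAW)"
```

```text
clock: 32.1
eef_pos: [0.4555, -0.1933, 0.0707]
tool_rot: [0.678, 0.735, -0.0, -0.002]
ft_force: [-0.3, 0.8, -2.1]
grip_width: 0.0306
grasp_force: 59.9
now [ 0.4555 -0.1933  0.0707] before turn [-0.8  3.1 45.7] turn [-0.003 -0.002  0.001] after turn [-0.7  2.9 45.7]
```

```bash
python3 -m creep '[[[-0.5,2,20],[0,0,0]],[[0,0,14],[0,0,0]],[[0,0,8],[0,0,0]],[[0,0,3],[0,0,0]],[[0,0,0],[0,0,0]],[[0,0,0],[0,0,0]]]'
python3 -m creep '[[[0,0,0],[0,0,0]],[[0,0,0],[0,0,0]],[[0,0,0],[0,0,0]],[[0,0,-40],[0,0,0]],[[0,0,-40],[0,0,0]],[[0,0,-40],[0,0,0]],[[50,0,-30],[0,0,0.08]],[[58,-4,-15],[0,0,0]],[[58,-4,0],[0,0,0]],[[58,-4,0],[0,0,0]],[[58,-4,0],[0,0,0]],[[58,-4,0],[0,0,0]]]' 46
python3 -m creep '[[[58,-4,0],[0,0,0]],[[58,-4,0],[0,0,0]],[[58,-4,0],[0,0,0]],[[0,0,0],[0,0,0]],[[0,0,0],[0,0,0]]]'
python3 -c "
from rel import *
p=shot('wrist','w9.png'); discs(p); rel([.4236,.3385,.017],np.pi/2)"
```

```text
clock: 32.85
eef_pos: [0.4594, -0.1957, 0.0279]
tool_rot: [0.678, 0.735, 0.0, 0.001]
ft_force: [-0.0, -0.1, -1.7]
grip_width: 0.0312
grasp_force: 59.9
clock: 34.35
eef_pos: [0.4348, 0.1462, 0.1928]
tool_rot: [0.707, 0.707, 0.001, 0.0]
ft_force: [0.7, -0.2, -0.5]
grip_width: 0.0464
grasp_force: 0.0
clock: 34.98
eef_pos: [0.4227, 0.318, 0.1922]
tool_rot: [0.707, 0.707, -0.0, 0.0]
ft_force: [0.2, -1.3, -0.8]
grip_width: 0.046
grasp_force: 0.0
top [498.  15.] [0.6122 0.5042] [0.0354 0.0387] [158. 171. 181.]
top [330.  94.] [0.4314 0.4043] [0.0322 0.0328] [ 46.  52. 234.]
top [321. 160.] [0.4225 0.3396] [0.0322 0.033 ] [224. 230. 234.]
top [424. 159.] [0.527 0.342] [0.0328 0.0329] [193.  84. 158.]
now [0.423  0.3174 0.1923] before turn [ 21.2   0.6 175.3] turn [-0.     0.001 -0.001] after turn [ 21.1   0.6 175.3]
```

```bash
python3 -m creep '[[[22,-0.5,45],[0,0,0]],[[0,0,50],[0,0,0]],[[0,0,45],[0,0,0]],[[0,0,23],[0,0,0]],[[0,0,12],[0,0,0]],[[0,0,0],[0,0,0]],[[0,0,0],[0,0,0]]]'
python3 -m creep '[[[0,0,0],[0,0,0]],[[0,0,0],[0,0,0]],[[0,0,0],[0,0,0]],[[0,0,0],[0,0,0]],[[0,0,0],[0,0,0]],[[0,0,-25],[0,0,0]],[[0,0,-50],[0,0,0]],[[0,0,0],[0,0,0]]]' 20
python3 -c "
from rel import *
rel([*case(30,-60),.072],np.pi/2+YAW)"
```

```text
clock: 35.9
eef_pos: [0.4239, 0.3407, 0.0189]
tool_rot: [0.708, 0.707, 0.001, 0.0]
ft_force: [-0.2, -0.0, -0.4]
grip_width: 0.0462
grasp_force: 0.0
clock: 36.9
eef_pos: [0.4253, 0.3427, 0.0968]
tool_rot: [0.707, 0.707, 0.005, 0.001]
ft_force: [0.7, 0.6, -2.8]
grip_width: 0.0309
grasp_force: 59.8
now [0.4253 0.3427 0.0968] before turn [-591.7   97.6   22.1] turn [ 0.008 -0.006 -0.08 ] after turn [-597.5   50.2   24.8]
```

```bash
python3 -m creep '[[[-53.8,9.1,-2],[0,0,0]],[[-53.8,9.1,0],[0,0,0]],[[-53.8,9.1,0],[0,0,0]],[[-53.8,9.1,0],[0,0,0]],[[-53.8,9.1,0],[0,0,0]],[[-53.8,9.1,0],[0,0,0]],[[-53.8,9.1,0],[0,0,0]],[[-53.8,9.1,0],[0,0,0]],[[-53.8,9.1,0],[0,0,0]],[[-53.8,9.1,0],[0,0,0]],[[-53.8,9.1,0],[0,0,-0.08]],[[0,0,10],[0,0,0]]]'
python3 -m creep '[[[0,0,10],[0,0,0]],[[0,0,0],[0,0,0]]]'
python3 -c "
from rel import *
rel([*case(30,-60),.025],np.pi/2+YAW)"
```

```text
clock: 38.4
eef_pos: [0.5231, -0.2556, 0.0839]
tool_rot: [0.68, 0.733, 0.0, 0.001]
ft_force: [0.5, -0.0, -3.0]
grip_width: 0.0305
grasp_force: 59.9
clock: 38.65
eef_pos: [0.5209, -0.2494, 0.0724]
tool_rot: [0.678, 0.735, -0.0, -0.002]
ft_force: [-0.5, -0.3, -1.7]
grip_width: 0.031
grasp_force: 59.9
now [ 0.5209 -0.2494  0.0724] before turn [ 0.2  2.4 47.4] turn [-0.004 -0.003  0.001] after turn [ 0.4  2.3 47.4]
```

```bash
python3 -m creep '[[[0,1.5,20],[0,0,0]],[[0,0,14],[0,0,0]],[[0,0,9],[0,0,0]],[[0,0,3.5],[0,0,0]],[[0,0,0],[0,0,0]],[[0,0,0],[0,0,0]]]'
python3 -m creep '[[[0,0,0],[0,0,0]],[[0,0,0],[0,0,0]],[[0,0,0],[0,0,0]],[[0,0,-40],[0,0,0]],[[0,0,-40],[0,0,0]],[[0,0,-45],[0,0,0]],[[30,-10,-30],[0,0,0]],[[40,-20,-30],[0,0,0]],[[40,-10,-15],[0,0,0]],[[0,0,0],[0,0,0]],[[0,0,0],[0,0,0]]]' 46
python3 -c "
from rel import *
p=shot('wrist','w10.png'); discs(p)
for q in ['lid_edge','clip_fl_pad']:
  for d in vision.place_of(p,q): print(q,round(d['score'],2),np.round(d['position']),depth_pt(p,d['position']))
cv2.imwrite('pics/w10c.png',cv2.resize(p['image'][60:300,200:560],(720,480)))"
```

```text
clock: 39.4
eef_pos: [0.5245, -0.2515, 0.0285]
tool_rot: [0.678, 0.735, 0.0, 0.001]
ft_force: [-0.4, -0.2, -2.3]
grip_width: 0.0308
grasp_force: 59.9
clock: 40.78
eef_pos: [0.4756, -0.145, 0.228]
tool_rot: [0.678, 0.735, 0.0, 0.001]
ft_force: [1.2, -0.2, -1.0]
grip_width: 0.0459
grasp_force: 0.0
top [345. 155.] [ 0.5002 -0.121 ] [0.0323 0.0332] [74. 73. 74.]
top [302. 163.] [ 0.4541 -0.1342] [0.0321 0.0329] [72. 71. 72.]
top [303. 215.] [ 0.4584 -0.1938] [0.0324 0.0327] [205. 212. 218.]
top [355. 214.] [ 0.5198 -0.1883] [0.033  0.0329] [70. 68. 69.]
top [353. 263.] [ 0.5231 -0.2522] [0.0307 0.032 ] [200. 208. 213.]
lid_edge 0.83 [478. 251.] [ 0.6204 -0.178   0.1432]
clip_fl_pad 0.75 [468. 117.] [ 0.5967 -0.0636  0.1185]
```

View pics/w10c.png

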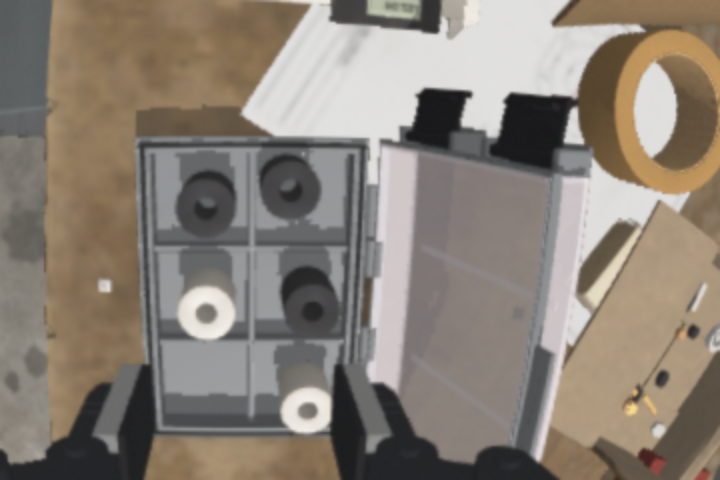

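All five rollers stand in separate compartments: crop (205,205), (288,185), (205,310), (310,303) and (303,408). The front-right compartment is empty. Next I'll check for obstacles behind the lid.

```bash
python3 -c "
from rel import *
p=shot('wrist'); P=discs(p); H=p['z_map']
m=np.isfinite(P).all(-1)&(H>0)
print('A top z',np.median(P[150:160,342:349,2]),'other',np.median(P[211:218,352:358,2]))
for x in np.arange(.56,.86,.03):
  row=[]
  for y in np.arange(-.34,-.0,.03):
    k=m&(abs(P[...,0]-x)<.015)&(abs(P[...,1]-y)<.015); row.append(round(float(P[k][:,2].max())*1000) if k.any() else -1)
  print(round(x,2),row)
rel([*case(186,0),.228],np.pi/2+YAW)"
```

```text
top [346. 154.] [ 0.5    -0.1207] [0.0319 0.0323] [73. 72. 73.]
top [303. 163.] [ 0.455  -0.1341] [0.033  0.0329] [72. 71. 72.]
top [303. 215.] [ 0.4594 -0.194 ] [0.0333 0.0328] [204. 211. 217.]
top [356. 214.] [ 0.5195 -0.1881] [0.0327 0.0332] [69. 68. 69.]
top [353. 264.] [ 0.5228 -0.2528] [0.0303 0.0328] [199. 207. 212.]
A top z 0.00849529371385431 other 0.02239197751769706
0.56 [1, 1, -1, 27, 29, 28, 29, 29, 104, 76, 4, 16]
0.59 [-1, -1, -1, 84, 156, 162, 162, 153, 153, 144, 134, 15]
0.62 [-1, -1, 144, 144, 160, 162, 161, 148, 147, 141, 134, 9]
0.65 [-1, -1, -1, -1, -1, -1, -1, -1, -1, -1, 3, 35]
0.68 [-1, -1, -1, 55, 54, 52, -1, -1, -1, 50, 50, 49]
0.71 [-1, 0, 57, 59, 57, 54, 52, 48, 49, 50, 49, 50]
0.74 [0, 1, 101, 58, 58, 58, 56, 53, 50, 49, 2, 50]
0.77 [1, 41, 101, 21, 52, 57, 57, 57, 54, 49, 49, 50]
0.8 [33, 100, 100, 22, 23, 23, 21, 62, 82, 84, 48, 48]
0.83 [33, 99, 59, 20, 16, 21, 50, 72, 84, 85, 76, 81]
now [ 0.4753 -0.1456  0.2271] before turn [-46.4 195.4  -1.1] turn [-0.001 -0.    -0.002] after turn [-46.7 195.4  -0.9]
```

```bash
python3 -m creep '[[[-9.3,39.3,0],[0,0,0]],[[-9.3,39.3,0],[0,0,0]],[[-9.3,39.3,0],[0,0,0]],[[-9.3,39.3,0],[0,0,0]],[[-9.3,39.3,0],[0,0,0]],[[0,0,0],[0,0,0]],[[0,0,0],[0,0,0]],[[0,0,0],[0,0,0]]]' 0
python3 -c "
from rel import *
rel([*case(186,0),.105],np.pi/2+YAW)"
```

```text
clock: 41.98
eef_pos: [0.674, -0.1758, 0.2288]
tool_rot: [0.679, 0.734, 0.0, 0.0]
ft_force: [-0.7, -0.3, 0.6]
grip_width: -0.0
grasp_force: 0.0
now [ 0.674  -0.1758  0.2288] before turn [ -0.7  -0.4 123.8] turn [ 0.001  0.    -0.001] after turn [ -0.7  -0.3 123.8]
```

```bash
python3 -m creep '[[[0,0,40],[0,0,0]],[[0,0,40],[0,0,0]],[[0,0,25],[0,0,0]],[[0,0,15],[0,0,0]],[[0,0,0],[0,0,0]],[[0,0,0],[0,0,0]]]'
python3 -m creep '[[[0,-10,0],[0,0,0]],[[0,-10,0],[0,0,0]],[[0,-10,-1],[0,0,0]],[[0,-10,-1],[0,0,0]],[[0,-10,-2],[0,0,0]],[[0,-10,-2],[0,0,0]],[[0,-10,-2],[0,0,0]],[[0,-10,-2],[0,0,0]],[[0,0,0],[0,0,0]]]'
```

```text
clock: 42.72
eef_pos: [0.6759, -0.1758, 0.11]
tool_rot: [0.678, 0.735, 0.001, 0.001]
ft_force: [-0.7, -0.8, 0.1]
grip_width: 0.0004
grasp_force: 0.0
clock: 43.85
eef_pos: [0.5952, -0.1821, 0.1199]
tool_rot: [0.678, 0.735, 0.001, 0.001]
ft_force: [1.1, 1.5, 9.6]
grip_width: -0.0004
grasp_force: 4.1
```

```bash
python3 -m creep '[[[0,-10,-2],[0,0,0]],[[0,-10,-2],[0,0,0]],[[0,-10,-2],[0,0,0]],[[0,-10,-2],[0,0,0]],[[0,-12,0],[0,0,0]],[[0,-12,0],[0,0,0]],[[0,0,0],[0,0,0]]]'
python3 -c "
from rel import *
rel([*case(22,0),.119],np.pi/2+YAW)"
```

```text
clock: 44.72
eef_pos: [0.5294, -0.1871, 0.1257]
tool_rot: [0.679, 0.734, -0.001, -0.001]
ft_force: [0.1, 0.8, 0.4]
grip_width: 0.0003
grasp_force: 0.0
now [ 0.5294 -0.1871  0.1257] before turn [ -1.  -19.2   6.8] turn [-0.002 -0.    -0.001] after turn [ -1.  -19.2   6.7]
```

```bash
python3 -m creep '[[[0,-9.5,3],[0,0,0]],[[0,-9.5,4],[0,0,0]],[[0,-9,7],[0,0,0]],[[0,-9,7],[0,0,0]],[[0,-7.5,8],[0,0,0]],[[0,-7.5,8],[0,0,0]],[[0,0,0],[0,0,0]]]'
python3 -c "
from rel import *
rel([*case(-23,0),.069],np.pi/2+YAW)
p=shot('side','s5.png'); cv2.imwrite('pics/s5c.png',cv2.resize(p['image'][110:230,260:420],(640,480)))"
```

```text
clock: 45.6
eef_pos: [0.478, -0.1908, 0.0876]
tool_rot: [0.679, 0.735, -0.0, -0.001]
ft_force: [0.0, 0.9, -0.9]
grip_width: 0.0001
grasp_force: 0.0
now [ 0.478  -0.1908  0.0876] before turn [ -1.5 -12.6  18.6] turn [-0.002 -0.001 -0.001] after turn [ -1.4 -12.7  18.6]
```

View pics/s5c.png

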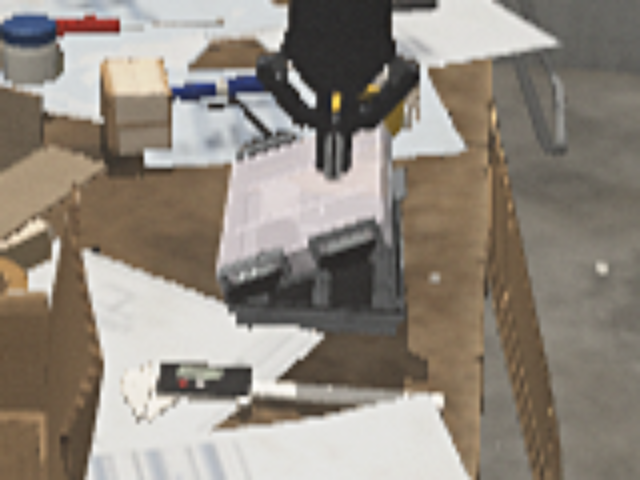

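The lid is about 0.4 rad from shut, with the fingers on it at (335,170). The caliper lies flat on the bench at (250,385). I'll press the lid shut.

```bash
python3 -m creep '[[[0,-6.5,9],[0,0,0]],[[0,-6.5,10],[0,0,0]],[[0,-6,9],[0,0,0]],[[0,-6,9],[0,0,0]],[[0,0,3],[0,0,0]],[[0,0,0],[0,0,0]]]'; python3 -m creep '[[[0,0,2],[0,0,0]],[[0,0,0],[0,0,0]],[[0,0,0],[0,0,0]]]'
```

```text
clock: 46.4
eef_pos: [0.454, -0.193, 0.0485]
tool_rot: [0.678, 0.735, -0.0, -0.001]
ft_force: [0.1, 0.7, 0.3]
grip_width: 0.0
grasp_force: 0.0
clock: 46.78
eef_pos: [0.4546, -0.1931, 0.048]
tool_rot: [0.678, 0.735, 0.0, 0.0]
ft_force: [-3.9, 1.2, 9.6]
grip_width: -0.0002
grasp_force: 4.7
```

```bash
python3 -m creep '[[[0,0,-40],[0,0,0]],[[0,0,-50],[0,0,0]],[[10,5,-50],[0,0,0]],[[20,10,-45],[0,0,0]],[[20,15,0],[0,0,0]],[[0,0,0],[0,0,0]],[[0,0,0],[0,0,0]]]'
python3 -c "
from rel import *
p=shot('wrist','w11.png'); print(p['obs']['eef_pos'])
c,s=np.cos(YAW),np.sin(YAW)
for q in ['clip_fl_pad','lid_edge']:
  for d in vision.place_of(p,q):
    w=at_z(p,d['position'],.042 if 'c' in q else .048); e=(w[:2]-C)*1000; print(q,round(d['score'],2),np.round(d['position']),w,'case',c*e[0]+s*e[1],-s*e[0]+c*e[1],depth_pt(p,d['position'])[2])
cv2.imwrite('pics/w11c.png',cv2.resize(p['image'][70:310,200:440],(600,600)))
rel([*case(-36,122.5),.075],np.pi/2+YAW)"
```

```text
clock: 47.65
eef_pos: [0.48, -0.141, 0.2312]
tool_rot: [0.678, 0.735, -0.0, -0.001]
ft_force: [-1.0, -0.0, -0.5]
grip_width: 0.0001
grasp_force: 0.0
[ 0.48   -0.141   0.2312]
clip_fl_pad 0.78 [286. 116.] [ 0.4374 -0.0796  0.042 ] case -41.9118885808476 115.53829961165587 0.04157620777711163
lid_edge 0.71 [263. 216.] [ 0.418  -0.1917  0.048 ] case -70.16278768215501 5.305746620830034 0.02737349456020649
now [ 0.4799 -0.1414  0.2312] before turn [ 71.9 -31.4 156.3] turn [-0.001 -0.    -0.001] after turn [ 72.  -31.5 156.2]
```

View pics/w11c.png

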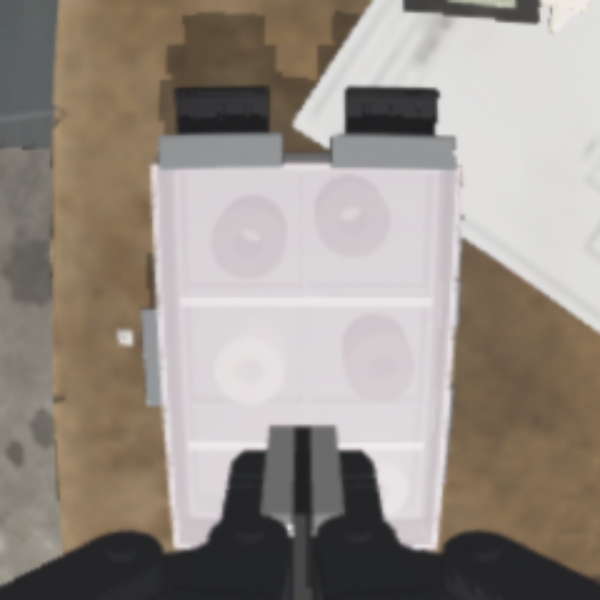

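```bash
python3 -c "
from rel import *
p=shot('wrist')
c,s=np.cos(YAW),np.sin(YAW)
for n,u,v,z in [('fl hous',223,135,.053),('fl tip',223,88,.044),('fl L',177,95,.044),('fl R',269,95,.044),('rl L',345,95,.044),('rl R',438,95,.044),('rl hous',392,135,.053),('lid FL',153,165,.048),('lid RL',462,165,.048)]:
    w=at_z(p,(200+u/2.5,70+v/2.5),z); e=(w[:2]-C)*1000; print(n,w[:2],'case',c*e[0]+s*e[1],-s*e[0]+c*e[1])
"
```

```text
fl hous [ 0.4429 -0.0876] case -37.10763641165233 107.06639800309858
fl tip [ 0.4406 -0.0682] case -37.76819926418247 126.62871322693124
fl L [ 0.4212 -0.0722] case -57.419101600380245 124.15374224965069
fl R [ 0.4602 -0.0699] case -18.40892148461397 123.35710265362614
rl L [ 0.492  -0.0673] case 13.48713981952667 123.37606621207341
rl R [ 0.5313 -0.0633] case 53.03487564727411 124.23503691306753
rl hous [ 0.5123 -0.082 ] case 32.52642570104811 107.10105083808517
lid FL [ 0.4132 -0.1025] case -67.81101023011551 94.66623831690896
lid RL [ 0.5441 -0.0919] case 63.437889742905696 94.71083631608707
```

```bash
python3 -m creep '[[[36,-16,0],[0,0,0]],[[35.5,-16,30],[0,0,0]],[[0,0,50],[0,0,0]],[[0,0,45],[0,0,0]],[[0,0,25],[0,0,0]],[[0,0,0],[0,0,0]],[[0,0,0],[0,0,0]]]'
python3 -c "
from rel import *
rel([*case(-37,122),.018],np.pi/2+YAW)"
```

```text
clock: 48.72
eef_pos: [0.4438, -0.0726, 0.0828]
tool_rot: [0.679, 0.735, 0.001, 0.001]
ft_force: [-1.0, 1.0, 0.4]
grip_width: 0.0001
grasp_force: 0.0
now [ 0.4438 -0.0726  0.0828] before turn [ 0.  -2.2 64.8] turn [ 0.002  0.    -0.001] after turn [ 0.  -2.1 64.8]
```

```bash
python3 -m creep '[[[0,-2,15],[0,0,0]],[[0,0,12],[0,0,0]],[[0,0,10],[0,0,0]],[[0,0,8],[0,0,0]],[[0,0,0],[0,0,0]]]'; python3 -m creep '[[[0,0,6],[0,0,0]],[[0,0,6],[0,0,0]],[[0,0,4],[0,0,0]],[[0,0,3],[0,0,0]],[[0,0,0],[0,0,0]],[[0,0,0],[0,0,0]]]'
```

```text
clock: 49.35
eef_pos: [0.4413, -0.0723, 0.0368]
tool_rot: [0.678, 0.735, 0.0, 0.0]
ft_force: [1.3, 1.7, 1.4]
grip_width: 0.0001
grasp_force: 0.6
clock: 50.1
eef_pos: [0.441, -0.0724, 0.0179]
tool_rot: [0.678, 0.735, 0.0, 0.0]
ft_force: [-0.6, 0.0, 0.8]
grip_width: -0.0001
grasp_force: 0.0
```

```bash
cat >> rel.py <<'E'
def clips():
    p=shot('wrist'); P=discs(p); m=p['z_map']>0
    c,s=np.cos(YAW),np.sin(YAW); e=(P[...,:2]-C)*1000; X=c*e[...,0]+s*e[...,1]; Y=-s*e[...,0]+c*e[...,1]
    for n,x,y in [('fl',-36,119),('fr',-36,-119),('rl',36,119),('rr',36,-119)]:
        k=m&(abs(X-x)<14)&(abs(Y-y)<6)&(P[...,2]<.08); print(n,k.sum(),np.percentile(P[k][:,2],[10,50,90]).round(4) if k.any() else '')
    k=m&(abs(X+45)<8)&(abs(Y-40)<40)&(P[...,2]<.1); print('lid front z',np.median(P[k][:,2]) if k.any() else '')
E
python3 -m creep '[[[0,0,-40],[0,0,0]],[[0,0,-50],[0,0,0]],[[0,0,-50],[0,0,0]],[[-35,15,-45],[0,0,0]],[[-30,15,0],[0,0,0]],[[0,0,0],[0,0,0]],[[0,0,0],[0,0,0]]]'
python3 -c "
from rel import *
clips(); rel([*case(36,-122),.21],np.pi/2+YAW)"
```

```text
clock: 50.98
eef_pos: [0.4752, -0.1344, 0.2023]
tool_rot: [0.678, 0.735, -0.0, -0.001]
ft_force: [0.5, 0.7, 0.4]
grip_width: -0.0004
grasp_force: 0.0
fl 260 [-0.0027 -0.0016 -0.0006]
fr 0 
rl 338 [0.0413 0.0429 0.0471]
rr 0 
lid front z 0.04743580681625424
now [ 0.4751 -0.1341  0.2023] before turn [-180.2   44.7   -8. ] turn [-0.002 -0.001 -0.   ] after turn [-180.2   44.7   -7.7]
```

```bash
python3 -m creep '[[[-45.3,11,0],[0,0,0]],[[-45.3,11,0],[0,0,0]],[[-45.3,11,0],[0,0,0]],[[-45.3,11,0],[0,0,0]],[[0,0,40],[0,0,0]],[[0,0,45],[0,0,0]],[[0,0,35],[0,0,0]],[[0,0,0],[0,0,0]],[[0,0,0],[0,0,0]]]'
python3 -c "
from rel import *
rel([*case(35,-123),.018],np.pi/2+YAW)"
```

```text
clock: 52.15
eef_pos: [0.5351, -0.3116, 0.0843]
tool_rot: [0.678, 0.735, 0.0, 0.001]
ft_force: [-0.1, -0.0, 1.1]
grip_width: -0.0001
grasp_force: 0.0
now [ 0.5351 -0.3116  0.0843] before turn [ 0.6 -2.1 66.2] turn [0.002 0.001 0.   ] after turn [ 0.6 -2.  66.3]
```

```bash
python3 -m creep '[[[0.5,-1,15],[0,0,0]],[[0,0,12],[0,0,0]],[[0,0,10],[0,0,0]],[[0,0,9],[0,0,0]],[[0,0,0],[0,0,0]]]'; python3 -m creep '[[[0,0,6],[0,0,0]],[[0,0,6],[0,0,0]],[[0,0,4],[0,0,0]],[[0,0,3],[0,0,0]],[[0,0,0],[0,0,0]],[[0,0,0],[0,0,0]]]'
python3 -m creep '[[[0,0,-40],[0,0,0]],[[0,0,-50],[0,0,0]],[[0,0,-50],[0,0,0]],[[0,-35,-50],[0,0,0]],[[0,-35,0],[0,0,0]],[[0,0,0],[0,0,0]],[[0,0,0],[0,0,0]]]'
python3 -c "
from rel import *
clips(); rel([*case(-37,-123),.018],np.pi/2+YAW)"
```

```text
clock: 52.78
eef_pos: [0.5333, -0.3118, 0.0365]
tool_rot: [0.679, 0.735, 0.0, 0.0]
ft_force: [0.9, -0.7, 1.5]
grip_width: -0.0
grasp_force: 0.6
clock: 53.52
eef_pos: [0.5333, -0.3113, 0.0178]
tool_rot: [0.678, 0.735, 0.0, -0.0]
ft_force: [-0.4, 0.3, -0.7]
grip_width: 0.0
grasp_force: 0.0
clock: 54.4
eef_pos: [0.4639, -0.3171, 0.2079]
tool_rot: [0.678, 0.735, 0.0, 0.0]
ft_force: [0.0, 0.0, 0.3]
grip_width: 0.0003
grasp_force: 0.0
top [607.  11.] [ 0.8565 -0.0249] [0.0308 0.0268] [70. 83. 58.]
fl 0 
fr 350 [0.0414 0.043  0.0476]
rl 0 
rr 128 [-0.0018 -0.0009  0.0001]
lid front z 0.04751359128620494
now [ 0.4641 -0.317   0.2076] before turn [  0.2  -2.8 189.6] turn [ 0.001 -0.    -0.   ] after turn [  0.2  -2.7 189.6]
```

rr is snapped and fr is still open. fr is next.

```bash
python3 -m creep '[[[0,-2.5,45],[0,0,0]],[[0,0,50],[0,0,0]],[[0,0,35],[0,0,0]],[[0,0,15],[0,0,0]],[[0,0,12],[0,0,0]],[[0,0,10],[0,0,0]],[[0,0,4],[0,0,0]],[[0,0,0],[0,0,0]]]'; python3 -m creep '[[[0,0,6],[0,0,0]],[[0,0,6],[0,0,0]],[[0,0,4],[0,0,0]],[[0,0,3],[0,0,0]],[[0,0,0],[0,0,0]],[[0,0,0],[0,0,0]]]'
python3 -m creep '[[[0,0,-40],[0,0,0]],[[0,0,-50],[0,0,0]],[[0,0,-50],[0,0,0]],[[0,0,-50],[0,0,0]],[[0,0,0],[0,0,0]],[[0,0,0],[0,0,0]]]'
python3 -c "
from rel import *
clips(); rel([*case(35,122),.208],np.pi/2+YAW)"
```

```text
clock: 55.45
eef_pos: [0.4621, -0.3178, 0.0379]
tool_rot: [0.678, 0.735, 0.001, 0.001]
ft_force: [0.0, -2.1, 1.8]
grip_width: -0.0
grasp_force: 1.0
clock: 56.2
eef_pos: [0.4609, -0.317, 0.0177]
tool_rot: [0.678, 0.735, 0.0, -0.0]
ft_force: [1.2, -0.5, 0.2]
grip_width: -0.0
grasp_force: 0.0
clock: 56.95
eef_pos: [0.4608, -0.3171, 0.2077]
tool_rot: [0.678, 0.735, 0.0, 0.0]
ft_force: [1.1, 0.4, -0.3]
grip_width: -0.0001
grasp_force: 0.0
top [608.  12.] [ 0.8559 -0.0245] [0.0325 0.0283] [70. 83. 57.]
fl 0 
fr 151 [-0.0018 -0.0008  0.0001]
rl 0 
rr 138 [-0.0018 -0.0009  0.0001]
lid front z 0.0475641282377446
now [ 0.4603 -0.3167  0.2067] before turn [244.7  72.9  -1. ] turn [-0.001 -0.002 -0.   ] after turn [244.7  73.   -1.3]
```

```bash
python3 -m creep '[[[49,14.5,0],[0,0,0]],[[49,14.5,0],[0,0,0]],[[49,14.5,0],[0,0,0]],[[49,14.5,0],[0,0,0]],[[49,14.5,0],[0,0,0]],[[0,0,40],[0,0,0]],[[0,0,45],[0,0,0]],[[0,0,38],[0,0,0]],[[0,0,0],[0,0,0]],[[0,0,0],[0,0,0]]]'
python3 -c "
from rel import *
rel([*case(35,122),.018],np.pi/2+YAW)"
```

```text
clock: 58.25
eef_pos: [0.5141, -0.0673, 0.0853]
tool_rot: [0.678, 0.735, 0.0, 0.0]
ft_force: [1.4, 0.3, 0.1]
grip_width: -0.0002
grasp_force: 0.0
now [ 0.5141 -0.0673  0.0853] before turn [ 0.4 -0.5 67.3] turn [ 0. -0. -0.] after turn [ 0.4 -0.5 67.3]
```

```bash
python3 -m creep '[[[0,0,15],[0,0,0]],[[0,0,12],[0,0,0]],[[0,0,10],[0,0,0]],[[0,0,9],[0,0,0]],[[0,0,0],[0,0,0]]]'; python3 -m creep '[[[0,0,6],[0,0,0]],[[0,0,6],[0,0,0]],[[0,0,4],[0,0,0]],[[0,0,3.5],[0,0,0]],[[0,0,0],[0,0,0]],[[0,0,0],[0,0,0]]]'
python3 -m creep '[[[0,0,-40],[0,0,0]],[[0,0,-50],[0,0,0]],[[0,0,-50],[0,0,0]],[[-35,-15,-50],[0,0,0]],[[-30,-20,-5],[0,0,0]],[[0,0,0],[0,0,0]],[[0,0,0],[0,0,0]]]'
python3 -c "
from rel import *
clips(); q=shot('wrist','w12.png'); s=shot('side','s6.png')
a=cv2.resize(q['image'][:320,140:520],(420,354)); b=cv2.resize(s['image'][110:310,250:430],(319,354)); cv2.imwrite('pics/fin.png',np.hstack([a,b]))"
```

```text
clock: 58.88
eef_pos: [0.5137, -0.0669, 0.0384]
tool_rot: [0.678, 0.735, 0.0, -0.0]
ft_force: [-1.0, 1.7, 1.5]
grip_width: 0.0001
grasp_force: 0.7
clock: 59.62
eef_pos: [0.5138, -0.0673, 0.0193]
tool_rot: [0.678, 0.735, 0.0, 0.0]
ft_force: [0.8, 0.1, 1.2]
grip_width: 0.0001
grasp_force: 0.0
clock: 60.5
eef_pos: [0.484, -0.1344, 0.2138]
tool_rot: [0.679, 0.735, 0.0, -0.0]
ft_force: [-0.2, 0.7, -0.1]
grip_width: -0.0
grasp_force: 0.0
fl 245 [-0.0026 -0.0016 -0.0006]
fr 0 
rl 252 [0.     0.0013 0.0025]
rr 0 
lid front z 0.04744201985942069
```

View pics/fin.png

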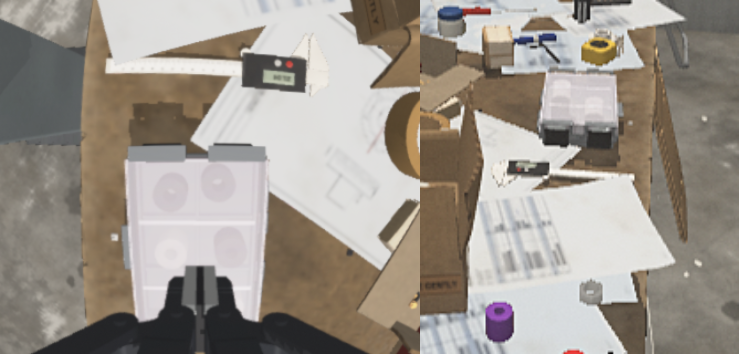

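The lid is shut and both left clips hang down at (565,135) and (600,135). The right clips read as snapped in the depth data. The caliper lies flat at (270,72), and the nut and look-alikes haven't moved. I'll hand the job in.

```bash
python3 -c "
from h import *
print(workorder.job_done())"
```

```text
the job is handed in; nothing more can be done
None
```

I handed the job in at about 60 s: the caliper is flat on the bench clear of the case, all five rollers have a compartment each, and the lid is shut with its clips snapped in the order front-left, rear-right, front-right, rear-left; my last checks showed all this, but the hand-in returned no verdict.

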